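# Face the sample label to the reader and hold the shutter key half way

## Task

Turn the amber sample jar in its nest until its paper label squarely faces the reader's window, and let go of it there, standing upright in the nest. Only then press the sprung shutter key down with the fingers to half of its travel (12 of 24 mm, its top level with the two gauge posts), never pushing it near the bottom, and finish while still holding it there: do not release it. Leave the beaker, the wash bottle and the cell box where they are.

Things in the scene. Friction and masses are not known exactly. Their poses are not given: they have to be found in the camera images.
- jar: loose amber glass jar, 84 mm tall, 0.1 to 0.23 kg, upright in the reader's nest, free to turn. Glass 48 mm wide up to 54 mm; black lid (tight) 49 mm wide from 58 to 84 mm: grip it there. A white paper label, 22 x 36 mm, on one side; a white pointer rib (22 x 7 x 3 mm) on the lid runs from its centre outwards above the label. Origin: centre of underside. x axis: out through the label; z up
- jar_label (a point): middle of the outer face of the jar's label, 25 mm from the jar's axis, 29 mm above its underside
- reader: fixed white label reader: base plate 100 (x) x 190 (y) x 12 mm; at its +y end a scanner block 70 x 70 mm, top 68 mm above the bench, with a dark window in its face; at its -y end a round grey nest. Origin: centre of the plate's underside. y axis: from the nest to the block: the window looks along -y, so the label must point along +y; z up
- reader_nest (a point): centre of the nest's floor, top of the base plate, 12 mm above the bench, 55 mm from the reader's origin along its -y. The nest is a ring 64 mm outside, 56 mm inside diameter and 6 mm high, so the jar has 4 mm of play all round. Axes as the reader
- reader_window (a point): middle of the scanner window, 40 mm above the bench, 70 mm from the nest's centre
- key_base: fixed white housing of the shutter key, 75 (x) x 120 (y) x 40 mm, standing apart from the reader. Origin: centre of the underside. The key is in the middle of its top; two thin aluminium gauge posts, 8 mm in diameter, stand 46 mm either side of the key along y, their tops 63 mm above the bench
- key (a joint): travel of the shutter key straight down, in m: 0 up (rest), 0.024 bottomed. A spring pushes it back up: about 2 N to start moving it, 7.5 N at 12 mm, 13 N at the bottom; it springs back as soon as it is let go
- key_top (a point): centre of the flat top of the shutter key, a grey disc 36 mm in diameter and 8 mm thick on a steel stem; moves with the key. At rest it is 75 mm above the bench, at half travel 63 mm
- key_gauge (a point): fixed point on the key's axis at the height of the gauge posts' tops, 63 mm above the bench: where the key's top must be held
- beaker: bystander: open glass beaker, 64 mm in diameter, 85 mm tall. Origin: centre of the underside
- wash_bottle: bystander: white closed bottle, 60 mm in diameter, 140 mm tall. Origin: centre of the underside
- cell_box: bystander: flat black box 70 x 110 x 30 mm. Origin: centre of the underside
Things that resemble listed ones, but are neither listed nor needed, are in the scene too. What is shaped like the key_base but blue or pink is not meant.

How it is judged:
By the outcome, as a careful person would: the job done as asked, in the order asked, and still so for the second after the job is handed in, while the arm keeps its last pose, push and grip.
It also fails if it takes over 51 s, if anything falls off the work surface, if the arm or the gripper's body presses on something with over 40 N, if the wrist force passes 120 N, or if a joint passes its speed limit or range.

## Robot

A 6-joint arm with a two-finger parallel gripper is mounted at the origin on the work surface. World frame = base frame: x ahead of the robot, y to its left, z up, the work surface at z = 0. Lengths are in m, angles in rad, forces in N, time in s.
With the tool pointing down it reaches from about 0.35 to 0.725 m from the base axis. Payload 6 kg.
Tool frame: the origin (TCP) lies between the finger pads; the fingertips stand 19 mm ahead of it and the grasp point (between the pads) is the TCP; z points along the fingers, y is the line along which they close (so a half turn about z gives the same grasp; the last joint's range is limited). The gripper opens to 85 mm and grips with 20 to 120 N. Pads are 22 mm wide; open, the fingers measure 114 mm over their backs; the gripper's body (76 mm by 85 mm) begins 54 mm behind the grasp point. The pads swing forward as they close: fully open they stand 13 mm farther back than shut.
Start: joints at [1.662, 0.04, 0.085, 0, -1.615, -0.334], TCP at [0.144, 0.582, 0.25] pointing down, gripper open.
Joint ranges: [-2.56, 2.56], [-1.29, 2.01], [-1.08, 1.49], [-3.29, 1.98], [-2.81, -0.18], [-2.99, 2.99]. Speed limits (rad/s): [2.57, 2.57, 3.01, 3.14, 3.14, 3.14].

## Interface

Orientations are given as a unit quaternion [x, y, z, w].
In Python, from bench import monitor, capture, ctrl gives the robot as it stands.
- The arm moves only by the shell command python3 -m pendant 'ROWS' [FORCE]. ROWS is JSON, a list that holds one entry, the list of rows, each a list of 7 numbers: the shift along the tool's x, y, z in m, then the turn, a rotation vector about the tool's x, y, z in rad, then the opening, from -1 (shut) to 1 (fully open). A call has 1 to 8 rows; each row shifts and turns the commanded pose from where the row before left it, along the tool's axes as they then stand; what a row does not reach is not made up. A row lasts 1/12 s, in which the tool goes at most 41.7 mm and 7.16 degrees, less where a joint would pass 70% of its speed; a pose out of reach is approached as far as the arm can. A call is refused whole if a number of a shift passes 0.0417 or a number of a turn 0.125, either way. A call with a gripper value outside its range is refused whole. The fingers move at their own pace and stop on an object; FORCE is the grip in N (left out, the last holds). Time passes only in rows, so rows that do not move let the fingers close. It gives the time, the measured TCP pose, the force, the opening and the grip force at its end, in the units of the state.
- monitor.sense(): the state, without advancing time (a new reading comes with each control period).
- capture(name): name is "scene" or "top"; returns a dict with "frame" (420x560x3 uint8, red, green, blue), "intrinsics" (3x3 intrinsics, pixels), "camera_from_world" (4x4, takes a point from world to camera coordinates). Camera axes: x right, y down, z forward; pixel columns grow to the right and rows downward; lengths in m; the calibration is good to about 2 mm. A picture is of the moment at which its call begins. There is no depth.
- ctrl.hand_in(): hands the job in; it is judged then, once.
The state is a dict: "clock": time; "joint_pos": joint angles; "joint_vel": joint speeds; "tau": joint torques, N m; "tcp_pos": TCP position; "tool_rot": TCP orientation; "ft_force": force on the tool from outside, world axes, zero at the start; "torque": the same for the moment, N m; "finger_gap": finger opening in m; "gripper_force": force on a finger pad.
Only numpy, scipy, OpenCV 4.12 (cv2) and the standard library are available. Lean on these libraries where they do the work, as an engineer would, in place of code of your own. Each camera call takes 0.05 s, during which the arm holds its last target. There are 200 camera calls.

## Working session

There is one attempt and no reset: what is moved stays moved. The work goes in short steps, Python scripts to look and compute and a shell command to move; the robot and the scene stay as the last step left them, time stands still between calls to the robot, and variables do not carry over. Pictures are saved under pics/ and viewed, at most 10 in all, crops included, and the job is handed in when it is done.

```bash
ls; mkdir -p pics; python3 - <<'E'
from bench import monitor,capture,ctrl
import cv2,numpy as np
print(monitor.sense())
for n in("scene","top"):
    c=capture(n); cv2.imwrite(f"pics/{n}0.png",c["frame"][:,:,::-1]); np.savez(f"{n}0.npz",**c)
    print(n,c["intrinsics"],c["camera_from_world"])
E
```

```text
pics
{'clock': 0.0, 'joint_pos': array([ 1.66167028e+00,  4.07920521e-02,  8.37949683e-02, -4.87575598e-04,
       -1.61548574e+00, -3.33696998e-01]), 'joint_vel': array([ 0.00058877, -0.00026336, -0.00121615,  0.0019703 , -0.00233629,
       -0.00156799]), 'tau': array([ 6.37762478e-04, -3.68227029e+01,  3.47419381e+01,  6.93233594e+00,
       -5.44416092e-03, -9.14978131e-06]), 'tcp_pos': array([0.14410731, 0.58212931, 0.24927662]), 'tool_rot': array([ 9.92639582e-01, -1.21102805e-01, -6.04179081e-05,  8.75636276e-04]), 'ft_force': array([-0.14725274, -0.51399494,  0.27017098]), 'torque': array([-0.0345595 ,  0.05112423, -0.00200289]), 'gripper_force': 0.0, 'finger_gap': 0.08560907331494774}
scene [[432.37298498   0.         279.50644971]
 [  0.         432.37298498 206.00498121]
 [  0.           0.           1.        ]] [[ 0.38330454  0.9233808  -0.02110735 -0.17941422]
 [ 0.49558874 -0.22490083 -0.83893469 -0.22965502]
 [-0.77940325  0.31110691 -0.54382264  1.62648587]
 [ 0.          0.          0.          1.        ]]
top [[487.61247308   0.         278.47499144]
 [  0.         487.61247308 210.2809945 ]
 [  0.           0.           1.        ]] [[-0.01117498 -0.99993688  0.00116026 -0.04657983]
 [-0.9987393   0.01110479 -0.04895406  0.5500228 ]
 [ 0.04893808 -0.00170586 -0.99880036  1.14141471]
 [ 0.          0.          0.          1.        ]]
```

View pics/scene0.png

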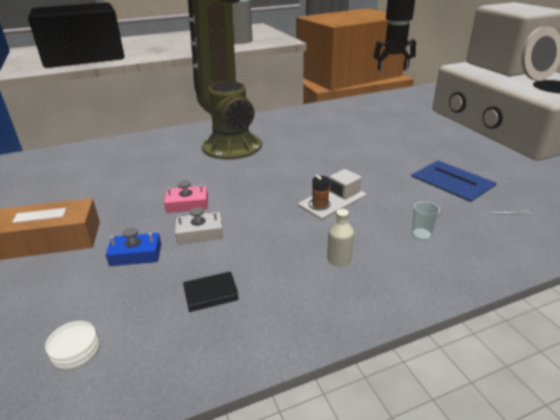

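View pics/top0.png

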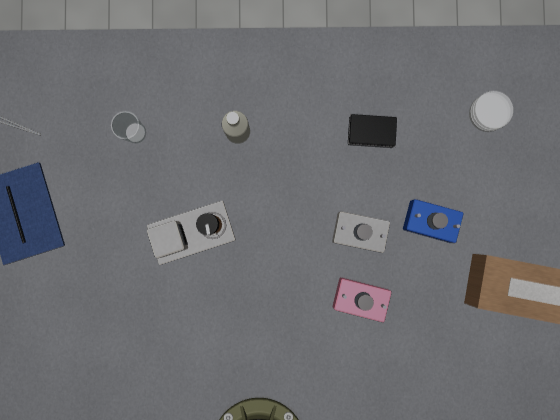

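Scene view: the amber jar is in the white reader at (321,192), with its block at (345,183). The white key housing is at (199,227), with look-alikes in pink (187,198) and blue (134,248).
Top view: lid at (207,224) with the rib pointing down the image, scanner block at (167,238), white key at (364,232), pink (364,300), blue (437,221). The bystanders are the beaker (125,125), wash bottle (235,124) and black cell box (373,131). Other distractors are the white round dish (491,111), the wooden box (525,290) and the blue book (22,213).
My choices are the jar at (207,224) and the white key at (364,232). I'll check both in one close crop.

```bash
python3 - <<'E'
import cv2,numpy as np
t=cv2.imread("pics/top0.png"); s=cv2.imread("pics/scene0.png")
f=lambda im,x,y,w,h:cv2.resize(im[y:y+h,x:x+w],(400,300),interpolation=cv2.INTER_CUBIC)
a=np.vstack([np.hstack([f(t,142,195,100,75),f(t,312,195,100,75)]),np.hstack([f(s,285,155,100,75),f(s,150,185,100,75)])])
cv2.imwrite("pics/crop0.png",a)
E
```

```text
(no output)
```

View pics/crop0.png

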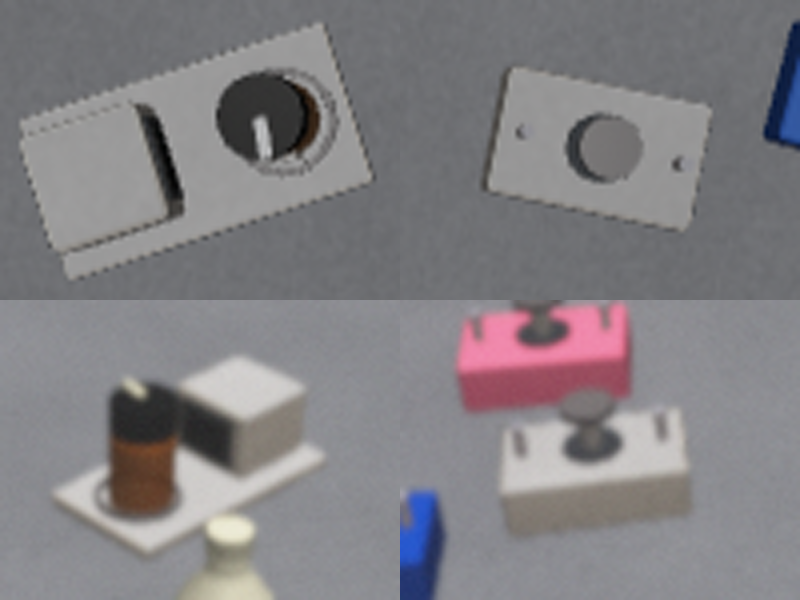

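The crop confirms both choices. Top left is the lid with its rib pointing down the image, next to the block with the dark window, and top right is the white key housing with its two posts. Now I'll measure them.

```bash
cat >h.py <<'E'
import cv2,numpy as np
def ray(c,p):
    K,T=c["intrinsics"],c["camera_from_world"]; R,t=T[:3,:3],T[:3,3]
    o=-R.T@t; d=R.T@np.linalg.inv(K)@[p[0],p[1],1]; return o,d/np.linalg.norm(d)
def onz(c,p,z):
    o,d=ray(c,p); return o+d*(z-o[2])/d[2]
def proj(c,P):
    q=c["intrinsics"]@(c["camera_from_world"][:3,:3]@P+c["camera_from_world"][:3,3]); return q[:2]/q[2]
def tri(c1,p1,c2,p2):
    o1,d1=ray(c1,p1);o2,d2=ray(c2,p2)
    s=np.linalg.lstsq(np.c_[d1,-d2],o2-o1,rcond=None)[0]
    a,b=o1+s[0]*d1,o2+s[1]*d2; return (a+b)/2,np.linalg.norm(a-b)
def blobs(mask,x,y,w,h):
    m=np.zeros_like(mask);m[y:y+h,x:x+w]=mask[y:y+h,x:x+w]
    cs=cv2.findContours(m,cv2.RETR_EXTERNAL,cv2.CHAIN_APPROX_NONE)[0]
    return sorted(cs,key=cv2.contourArea,reverse=True)
E
python3 - <<'E'
from h import *
T=dict(np.load("top0.npz"));S=dict(np.load("scene0.npz"))
g=cv2.cvtColor(T["frame"],cv2.COLOR_RGB2GRAY); gs=cv2.cvtColor(S["frame"],cv2.COLOR_RGB2GRAY)
U=lambda m:m.astype(np.uint8)*255
for n,box,z in(("plate",(140,195,102,75),.012),("base",(325,200,75,60),.04)):
    c=cv2.morphologyEx(U(g>138),cv2.MORPH_CLOSE,np.ones((3,3)))
    c=blobs(c,*box)[0]; r=cv2.minAreaRect(c); b=cv2.boxPoints(r)
    w=np.array([onz(T,p,z) for p in b]); e=np.diff(np.vstack([w,w[:1]]),axis=0)
    print(n,r,"\nctr",w.mean(0),"edges",np.linalg.norm(e,axis=1),"ang",np.degrees(np.arctan2(e[:,1],e[:,0])))
c=blobs(U(g<75),194,208,27,30)[:2]
for k in c: print("dark",cv2.contourArea(k),cv2.minEnclosingCircle(k),cv2.boundingRect(k))
L=cv2.minEnclosingCircle(c[0])[0]
rb=blobs(U(g>110),200,220,13,16)
for k in rb[:2]: print("rib",cv2.contourArea(k),cv2.minAreaRect(k),cv2.boundingRect(k))
print(g[218:240,200:216])
# key disc vs white: print hue-ish
print(g[220:246:1,352:378])
E
```

```text
plate ((189.678466796875, 232.47674560546875), (41.5729866027832, 81.26634979248047), 71.96571350097656) 
ctr [0.499439   0.15784533 0.012     ] edges [0.19207812 0.09865284 0.19132616 0.09839197] ang [ -72.53067227 -162.35127953  107.38963813   18.08719883]
base ((361.48077392578125, 231.59616088867188), (50.99019241333008, 31.182462692260742), 11.309932708740234) 
ctr [ 0.49681359 -0.24379653  0.04      ] edges [0.07210308 0.11777756 0.07204229 0.11741564] ang [ -12.27699135 -101.97125608  167.43488958   78.05979631]
dark 341.5 ((208.31011962890625, 224.43670654296875), 12.54908275604248) (196, 213, 25, 22)
rib 28.0 ((207.22560119628906, 229.53048706054688), (11.264017105102539, 3.644240617752075), 83.6598129272461) (205, 224, 5, 12)
rib 3.0 ((201.5, 234.0), (3.0, 2.0), 0.0) (200, 233, 4, 3)
[[ 51  52  50  52  51  51  52  51  52  51  51  52  52  52  53  53]
 [ 50  51  52  51  50  52  51  52  52  53  51  52  52  52  51  53]
 [ 50  51  50  51  50  52  52  51  52  52  52  52  51  51  52  52]
 [ 49  50  50  50  51  52  50  51  51  52  51  52  52  53  52  52]
 [ 49  50  50  51  51  52  
[... 3314 characters left out ...]
30 109 149
  150 150 149 149 149 148 149 150]
 [151 150 149 148 149 150 149 134 105 105  92 104 113 121 151 149 149 149
  151 150 149 149 149 149 150 149]
 [150 149 150 149 149 151 150 150 149 149 149 148 148 150 150 149 150 150
  150 150 149 148 149 149 149 148]
 [150 150 150 150 150 150 150 150 149 148 148 149 149 149 148 149 151 151
  150 150 149 148 148 149 149 148]
 [149 149 150 150 149 149 149 149 149 149 149 150 149 149 148 149 150 150
  149 149 148 148 149 149 148 148]
 [149 150 151 150 150 150 150 149 149 149 149 150 149 149 150 149 149 148
  148 148 148 149 150 148 148 149]
 [141 148 150 149 149 150 150 151 150 149 150 149 150 150 150 150 149 148
  148 148 149 150 149 148 148 149]]
```

```bash
cat >>h.py <<'E'
U=lambda m:m.astype(np.uint8)*255
def rib_dir(c,box,z=.098,th=110):
    g=cv2.cvtColor(c["frame"],cv2.COLOR_RGB2GRAY); x,y,w,h=box
    k=blobs(U(g>th),*box)[0]; m=np.zeros_like(g);cv2.drawContours(m,[k],-1,255,-1)
    m=cv2.dilate(m,np.ones((3,3))); m[:y]=0;m[y+h:]=0
    v,u=np.nonzero(m); wt=np.clip(g[v,u].astype(float)-52,0,130)
    P=np.array([onz(c,p,z) for p in np.c_[u,v]])[:,:2]; mu=np.average(P,axis=0,weights=wt)
    C=np.cov((P-mu).T,aweights=wt); d=np.linalg.eigh(C)[1][:,1]
    return mu,d,np.average(np.c_[u,v],axis=0,weights=wt)
E
python3 - <<'E'
from h import *
T=dict(np.load("top0.npz"));S=dict(np.load("scene0.npz"))
f=T["frame"].astype(int);g=f.mean(2);fs=S["frame"].astype(int)
# lid: dark and neutral, ellipse through its contour hull
k=blobs(U((g<75)&(f[...,0]-f[...,2]<15)),190,208,32,30)[0]
hull=cv2.convexHull(k);el=cv2.minEnclosingCircle(hull);print("lid",el,cv2.fitEllipse(hull),cv2.boundingRect(k))
mu,d,px=rib_dir(T,(200,222,13,10)); print("rib",mu,np.degrees(np.arctan2(d[1],d[0])),px)
for z in(.096,): print("lid c",onz(T,el[0],z))
# scanner edges: plate long edges by line fits
gi=g
m=cv2.morphologyEx(U(g>138),cv2.MORPH_CLOSE,np.ones((3,3)))
for name,box,z in(("plate",(140,195,102,75),.012),("base",(325,200,75,60),.04)):
    c=blobs(m,*box)[0][:,0,:].astype(float); b=cv2.boxPoints(cv2.minAreaRect(c.astype(np.float32)))
    for i in range(4):
        p,q=b[i],b[(i+1)%4]; e=(q-p)/np.linalg.norm(q-p); n=np.array([-e[1],e[0]]); t=(c-p)@e
        s=c[(abs((c-p)@n)<1.8)&(t>5)&(t<np.linalg.norm(q-p)-5)]
        if len(s)<8: continue
        vx,vy,x,y=cv2.fitLine(s.astype(np.float32),cv2.DIST_HUBER,0,.01,.01).ravel()
        A=onz(T,(x-20*vx,y-20*vy),z);B=onz(T,(x+20*vx,y+20*vy),z);print(name,len(s),np.degrees(np.arctan2(*(B-A)[[1,0]])))
# disc
d=blobs(U((g>104)&(g<128)),354,222,21,20)[0];E=cv2.minEnclosingCircle(d);print("disc",E,onz(T,E[0],.075),tri(T,E[0],S,(196.6,210.9)))
print("scene rib max",[ (p[::-1]) for p in np.argwhere(fs[170:185,312:326].mean(2)>140)+[170,312]])
gs=fs.mean(2)[172:184,310:328].astype(int);print(gs)
print(fs.mean(2)[204:222,186:208].astype(int))
E
```

```text
lid ((207.34713745117188, 224.85031127929688), 11.886621475219727) ((207.49916076660156, 223.96514892578125), (21.60922622680664, 23.3674373626709), 107.22235870361328) (196, 213, 23, 22)
rib [0.50893599 0.10434407] -169.27333421104578 [207.04404617 227.66767922]
lid c [0.51513971 0.103944   0.096     ]
plate 68 -72.64130410158108
plate 29 -162.8852523812876
plate 67 -72.5585782611242
plate 28 -162.09171763597982
base 21 -12.301456918959127
base 40 -102.35051257361852
base 20 -12.917116798479675
base 40 -102.00415495422209
disc ((363.8148193359375, 231.44444274902344), 8.63735580444336) [ 0.49691665 -0.24304485  0.075     ] (array([ 0.49692117, -0.24397403,  0.07001981]), np.float64(0.00010629510621689967))
scene rib max [array([312, 170]), array([313, 170]), array([314, 170]), array([315, 170]), array([316, 170]), array([317, 170]), array([318, 170]), array([319, 170]), array([320, 170]), array([321, 170]), array([322, 170]), array([323, 170]), array([324, 170]), array([312, 171]), array([313, 171]), array([314, 171]), array([315, 171]), array([316, 171]), array([317, 171]), array([
[... 3046 characters left out ...]
8  99  97  95  97 117 139 168
  186 192 192 193]
 [163 168 173 169 152 134 116 104  90  84  81  80  81  89 108 137 162 182
  191 197 199 201]
 [181 186 189 190 184 169 153 133 105  86  82  83  87  93 109 134 152 172
  189 193 199 200]
 [193 194 196 197 196 184 168 140 110  91  91  94  96  94  96 108 117 144
  166 186 197 198]
 [198 197 196 198 191 174 153 122  98  88  93  98 101 100  88  84  90 104
  135 169 189 197]
 [197 197 200 193 184 152 117  94  84  85  94 100 102  98  87  80  76  85
  105 148 182 198]
 [197 198 196 193 170 126  92  81  79  83  90  99 101  95  85  80  75  77
   92 135 181 196]
 [199 199 198 187 157 112  82  78  78  83  88  93  96  89  84  78  77  79
   95 138 180 197]]
```

```bash
python3 - <<'E'
from h import *
T=dict(np.load("top0.npz"));S=dict(np.load("scene0.npz"))
print("rib",tri(T,(207.1,228.6),S,(318,176)),"disc",tri(T,(363.8,231.4),S,(196.3,210)),"lid",onz(T,(206.7,223.8),.096))
E
R='[0.02,0.0155,0,0,0,0,1]'
python3 -m pendant '[[[0.02,0.0155,0,0,0,0,1],[0.02,0.0155,0,0,0,0,1],[0.02,0.0155,0,0,0,0,1],[0.02,0.0155,0,0,0,0,1],[0.02,0.0155,0,0,0,0,1],[0.02,0.0155,0,0,0,0,1],[0.02,0.0155,0,0,0,0,1],[0.02,0.0155,0,0,0,0,1]]]' 30
python3 -m pendant '[[[0.02,0.0155,0,0,0,0,1],[0.02,0.0155,0,0,0,0,1],[0.02,0.0155,0,0,0,0,1],[0.02,0.0155,0,0,0,0,1],[0.02,0.0155,0,0,0,0,1],[0.02,0.0155,0,0,0,0,1],[0.02,0.0155,0,0,0,0,1],[0.02,0.0155,0,0,0,0,1]]]'
python3 -m pendant '[[[0.02,0.0155,0,0,0,0,1],[0.02,0.0155,0,0,0,0,1],[0.02,0.0155,0,0,0,0,1],[0.02,0.0155,0,0,0,0,1],[0.02,0.0155,0,0,0,0,1],[0.02,0.0155,0,0,0,0,1],[0.018,0.0155,0,0,0,0,1],[0,0,0,0,0,0,1]]]'
```

```text
rib (array([0.50664102, 0.1036357 , 0.09799938]), np.float64(0.0012776246870837464)) disc (array([ 0.49689123, -0.2439218 ,  0.07276769]), np.float64(0.0010493030365290425)) lid [0.5174612  0.10535532 0.096     ]
clock: 0.77
tcp_pos: [0.2702, 0.4224, 0.2499]
tool_rot: [0.993, -0.121, -0.0, 0.0]
ft_force: [0.2, 0.1, 0.5]
finger_gap: 0.0855
gripper_force: 0.0
clock: 1.43
tcp_pos: [0.3956, 0.2636, 0.25]
tool_rot: [0.993, -0.121, -0.0, 0.0]
ft_force: [1.0, 0.4, -0.3]
finger_gap: 0.0858
gripper_force: 0.0
clock: 2.1
tcp_pos: [0.5043, 0.1235, 0.2495]
tool_rot: [0.992, -0.123, -0.001, 0.001]
ft_force: [-0.9, 0.2, -0.7]
finger_gap: 0.0856
gripper_force: 0.0
```

```bash
python3 -m pendant '[[[0.0085,0.0072,0.02,0,0,0,1],[0.0082,0.0072,0.02,0,0,0,1],[0,0,0.02,0,0,0,1],[0,0,0.02,0,0,0,1],[0,0,0.02,0,0,0,1],[0,0,0,0,0,0,1],[0,0,0,0,0,0,1]]]'
python3 - <<'E'
from h import *
from bench import capture
c=capture("top"); cv2.imwrite("pics/pre.png",cv2.resize(c["frame"][180:285,140:280,::-1],(800,600)))
E
```

```text
clock: 2.68
tcp_pos: [0.5152, 0.108, 0.1496]
tool_rot: [0.993, -0.121, -0.001, 0.001]
ft_force: [-0.2, -0.2, 1.4]
finger_gap: 0.0852
gripper_force: 0.0
```

View pics/pre.png

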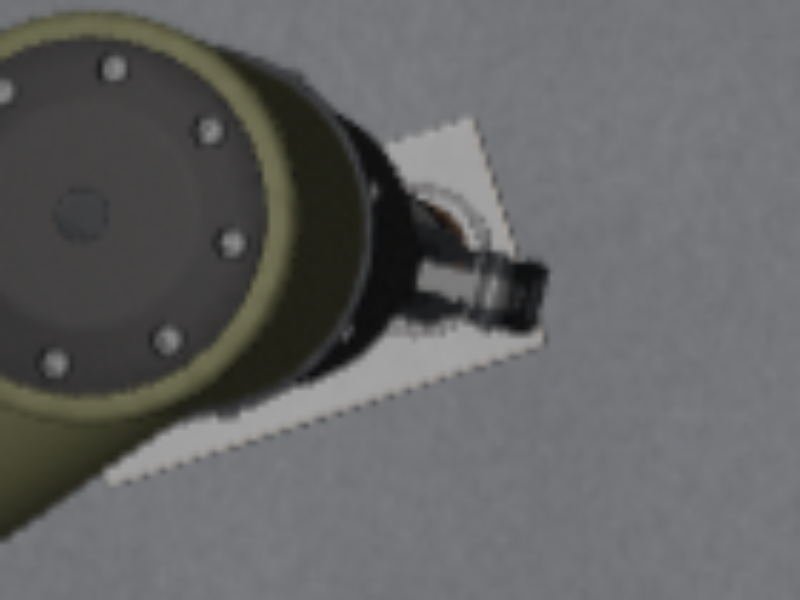

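The arm covers the jar, but the right finger at crop (510,290) stands clear of the lid. I'll lower and grip gently.

```bash
python3 -m pendant '[[[0.0023,0.002,0.011,0,0,0,1],[0,0,0.011,0,0,0,1],[0,0,0.011,0,0,0,1],[0,0,0.011,0,0,0,1],[0,0,0.011,0,0,0,1],[0,0,0.0105,0,0,0,1],[0,0,0,0,0,0,1],[0,0,0,0,0,0,1]]]'
python3 -m pendant '[[[0,0,0,0,0,0,0.2],[0,0,0,0,0,0,0.1],[0,0,0,0,0,0,0],[0,0,0,0,0,0,-0.2],[0,0,0,0,0,0,-0.5],[0,0,0,0,0,0,-1],[0,0,0,0,0,0,-1],[0,0,0,0,0,0,-1]]]' 25
python3 -m pendant '[[[0,0,0,0,0,0,-1],[0,0,0,0,0,0,-1],[0,0,0,0,0,0,-1],[0,0,0,0,0,0,-1]]]' 25
```

```text
clock: 3.4
tcp_pos: [0.5172, 0.1055, 0.084]
tool_rot: [0.993, -0.121, -0.001, 0.001]
ft_force: [0.0, -0.1, 1.1]
finger_gap: 0.0851
gripper_force: 0.0
clock: 4.07
tcp_pos: [0.5181, 0.1058, 0.0856]
tool_rot: [0.993, -0.121, 0.001, -0.0]
ft_force: [-1.3, -0.3, 5.2]
finger_gap: 0.0481
gripper_force: 26.5
clock: 4.4
tcp_pos: [0.5181, 0.1059, 0.0857]
tool_rot: [0.993, -0.121, 0.001, -0.0]
ft_force: [-0.4, -0.7, 6.2]
finger_gap: 0.0482
gripper_force: 26.6
```

Gripped: the gap is 48 mm. I'll relieve the downward push a little, then turn clockwise seen from above, +1.454 rad about tool z.

```bash
python3 -m pendant '[[[0,0,-0.002,0,0,0.04,-1],[0,0,0,0,0,0.08,-1],[0,0,0,0,0,0.1,-1],[0,0,0,0,0,0.1,-1],[0,0,0,0,0,0.1,-1],[0,0,0,0,0,0.1,-1],[0,0,0,0,0,0.1,-1],[0,0,0,0,0,0.1,-1]]]'
python3 -m pendant '[[[0,0,0,0,0,0.1,-1],[0,0,0,0,0,0.1,-1],[0,0,0,0,0,0.1,-1],[0,0,0,0,0,0.1,-1],[0,0,0,0,0,0.1,-1],[0,0,0,0,0,0.1,-1],[0,0,0,0,0,0.1,-1],[0,0,0,0,0,0.034,-1]]]'
python3 -m pendant '[[[0,0,0,0,0,0,-1],[0,0,0,0,0,0,-1],[0,0,0,0,0,0,-1]]]'
python3 -c "
from scipy.spatial.transform import Rotation as R
from bench import monitor
s=monitor.sense();print(R.from_quat(s['tool_rot']).as_matrix(),s['torque'],s['joint_pos'])"
```

```text
clock: 5.07
tcp_pos: [0.517, 0.1058, 0.0858]
tool_rot: [0.885, -0.465, -0.001, 0.0]
ft_force: [-0.2, 1.2, 0.2]
finger_gap: 0.0481
gripper_force: 26.1
clock: 5.73
tcp_pos: [0.517, 0.1058, 0.0858]
tool_rot: [-0.659, 0.752, 0.0, -0.001]
ft_force: [-0.8, 0.3, -0.1]
finger_gap: 0.0483
gripper_force: 26.1
clock: 5.98
tcp_pos: [0.5172, 0.1056, 0.0861]
tool_rot: [-0.662, 0.75, 0.0, -0.001]
ft_force: [0.5, -0.8, -1.2]
finger_gap: 0.0481
gripper_force: 26.1
[[-1.24497149e-01 -9.92219145e-01 -1.27605282e-03]
 [-9.92219774e-01  1.24497821e-01 -4.61544283e-04]
 [ 6.16818869e-04  1.20866389e-03 -9.99999079e-01]] [-0.01166276 -0.03993428 -0.0362485 ] [ 5.82666575e-01 -1.09273835e-01 -3.61226009e-01 -3.26978746e-04
 -1.32016363e+00 -7.07406687e-01]
```

```bash
python3 -m pendant '[[[0,0,0,0,0,0,-0.1],[0,0,0,0,0,0,0.2],[0,0,0,0,0,0,0.6],[0,0,0,0,0,0,1],[0,0,0,0,0,0,1],[0,0,0,0,0,0,1],[0,0,-0.005,0,0,0,1],[0,0,-0.015,0,0,0,1]]]'
python3 -m pendant '[[[0,0,-0.02,0,0,0,1],[0,0,-0.02,0,0,0,1],[0,0,-0.02,0,0,0,1],[0,0,-0.02,0,0,0,1],[0.025,0,-0.02,0,0,0,1],[0.03,0,0,0,0,0,1],[0.03,0,0,0,0,0,1],[0.03,0,0,0,0,0,1]]]'
python3 -m pendant '[[[0.03,0,0,0,0,0,1],[0.03,0,0,0,0,0,1],[0.03,0,0,0,0,0,1],[0.03,0,0,0,0,0,1],[0.03,0,0,0,0,0,1],[0.03,0,0,0,0,0,1],[0.03,0,0,0,0,0,1],[0,0,0,0,0,0,1]]]'
python3 - <<'E'
from h import *
from bench import capture
f=lambda im,x,y,w,h:cv2.resize(im[y:y+h,x:x+w,::-1],(400,300),interpolation=cv2.INTER_CUBIC)
T=capture("top");S=capture("scene");np.savez("top1.npz",**T);np.savez("scene1.npz",**S)
cv2.imwrite("pics/after.png",np.hstack([f(T["frame"],142,195,100,75),f(S["frame"],285,155,100,75)]))
E
```

```text
clock: 6.65
tcp_pos: [0.5164, 0.1053, 0.105]
tool_rot: [-0.661, 0.75, 0.001, -0.002]
ft_force: [0.5, -0.0, -0.6]
finger_gap: 0.0854
gripper_force: 0.0
clock: 7.32
tcp_pos: [0.5029, -0.0093, 0.2079]
tool_rot: [-0.662, 0.75, -0.0, 0.001]
ft_force: [1.1, 0.6, 0.3]
finger_gap: 0.0853
gripper_force: 0.0
clock: 7.98
tcp_pos: [0.4757, -0.2205, 0.2072]
tool_rot: [-0.66, 0.752, -0.0, -0.001]
ft_force: [1.0, 0.5, -0.1]
finger_gap: 0.0854
gripper_force: 0.0
```

View pics/after.png

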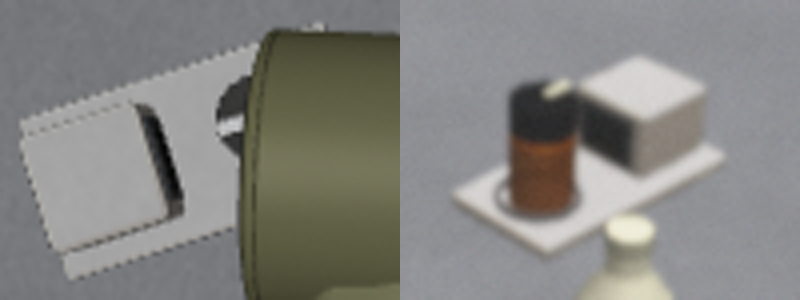

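The jar stands upright with its rib towards the window (scene crop (557,90)). The forearm hides part of it from the top camera, so I'll move farther aside and measure.

```bash
python3 -m pendant '[[[0.03,0,0,0,0,0,-1],[0.03,0,0,0,0,0,-1],[0.03,0,0,0,0,0,-1],[0.03,0,0,0,0,0,-1],[0.03,0,0,0,0,0,-1],[0,0,0,0,0,0,-1]]]'
python3 - <<'E'
from h import *
from bench import capture
T=capture("top");np.savez("top1.npz",**T)
cv2.imwrite("pics/after2.png",cv2.resize(T["frame"][195:270,142:242,::-1],(600,450),interpolation=cv2.INTER_CUBIC))
E
```

```text
clock: 8.58
tcp_pos: [0.4572, -0.3682, 0.2064]
tool_rot: [-0.66, 0.751, 0.0, -0.001]
ft_force: [0.0, 0.7, -0.6]
finger_gap: 0.0124
gripper_force: 0.0
```

View pics/after2.png

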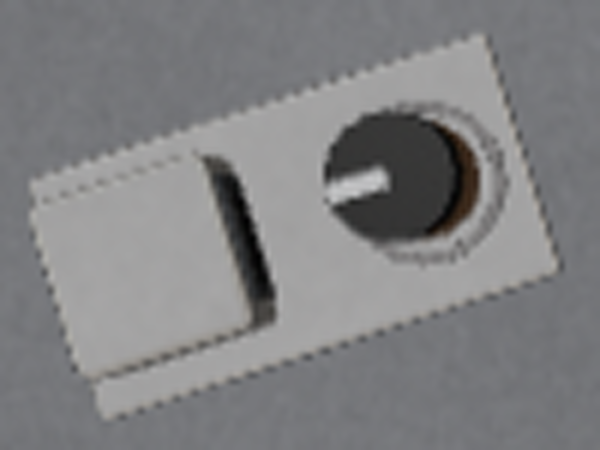

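The whole lid shows at crop (390,180), with the rib running to (330,193) towards the block. Measuring its angle against the reader's 107.4°.

```bash
python3 - <<'E'
from h import *
T=dict(np.load("top1.npz"));g=T["frame"].astype(float).mean(2)
print(g[220:233,194:211].astype(int))
for a,b in((199,206),(198,206),(199,205)):
    us=np.arange(a,b); v=np.arange(222,230)
    w=np.clip(g[222:230,a:b]-56,0,None); cy=(w*v[:,None]).sum(0)/w.sum(0)
    p=np.polyfit(us,cy,1); A=onz(T,(us[-1],np.polyval(p,us[-1])),.099);B=onz(T,(us[0],np.polyval(p,us[0])),.099)
    print(cy.round(2),np.degrees(np.arctan2(*(B-A)[[1,0]])))
# same check of first picture's rib, row by row
T=dict(np.load("top0.npz"));g=T["frame"].astype(float).mean(2)
# scanner block top edges for reader yaw and plate long edges by subpixel crossings
def edge(cols,r0,r1,z,th,up):
    pts=[]
    for u in cols:
        col=g[r0(u):r1(u),u] 
        i=np.argmax((col>th) if up else (col<th)); 
        pts.append((u,r0(u)+i-1+(th-col[i-1])/(col[i]-col[i-1])))
    pts=np.array(pts);p=np.polyfit(pts[:,0],pts[:,1],1);r=pts[:,1]-np.polyval(p,pts[:,0]);k=abs(r)<.6;p=np.polyfit(pts[k,0],pts[k,1],1)
    A=onz(T,(cols[-1],np.polyval(p,cols[-1])),z);B=onz(T,(cols[0],np.polyval(p,cols[0])),z);print("edge",k.sum(),np.degrees(np.arctan2(*(B-A)[[1,0]])))
edge(np.arange(152,218),lambda u:int(225-.33*(u-147))-7,lambda u:int(225-.33*(u-147))+7,.012,132,True)
edge(np.arange(165,230),lambda u:int(264-.325*(u-160))-7,lambda u:int(264-.325*(u-160))+8,.012,132,False)
E
```

```text
[[162 161 128  55  52  53  53  54  53  55  55  55  54  54  56  55  55]
 [161 161 122  56  54  53  53  54  54  55  54  55  55  55  55  55  55]
 [161 160  63  52  53  53  53  53  54  55  81  81  55  55  55  55  54]
 [161 159  46  52  53  53  65  80  98 116 149 147  83  55  55  54  54]
 [160 159  56  80  81 115 129 148 169 188 189 188 130  55  54  55  55]
 [160 160 103 148 149 188 188 188 188 188 188 179 132  54  55  54  55]
 [160 161 157 188 188 188 188 188 179 177 174 120 118  54  54  54  54]
 [161 161 165 188 184 180 175 174 118  90  54  53  54  54  53  54  54]
 [162 160 116 177 151 117  56  52  52  52  52  53  53  53  53  54  54]
 [162 162 161  98  52  51  51  52  51  52  52  53  52  53  53  53  54]
 [163 163 161 111  67  52  51  51  52  52  52  52  53  53  53  53  52]
 [163 163 161 160 118  66  51  51  50  52  52  52  53  52  53  53  53]
 [163 162 163 162 161 118  66  53  51  51  52  52  52  51  53  53  53]]
[225.99 225.6  225.46 225.11 224.87 224.45 224.25] 105.5611923301856
[226.37 225.99 225.6  225.46 225.11 224.87 224.45 224.25] 106.03118889440954
[225.99 225.6  225.46 225.11 224.87 224.45] 105.72206690973009
edge 66 107.40450034484753
edge 3 102.16166590841144
```

Rib at 105.7° ±1° against the window axis at 107.4°, so the label is within about 2°, and the jar is released and upright. Now I'll move above the white key with the fingers shut.

```bash
python3 -m pendant '[[[-0.0258,-0.0047,0,0,0,0,-1],[-0.0258,-0.0047,0,0,0,0,-1],[-0.0258,-0.0047,0,0,0,0,-1],[-0.0258,-0.0047,0,0,0,0,-1],[-0.0257,-0.0048,0,0,0,0,-1],[0,0,0.02,0,0,0,-1],[0,0,0.02,0,0,0,-1],[0,0,0,0,0,0,-1]]]' 25
python3 -m pendant '[[[0,0,0.02,0,0,0,-1],[0,0,0.015,0,0,0,-1],[0,0,0.01,0,0,0,-1],[0,0,0.008,0,0,0,-1],[0,0,0,0,0,0,-1],[0,0,0,0,0,0,-1],[0,0,0,0,0,0,-1]]]'
```

```text
clock: 9.3
tcp_pos: [0.4965, -0.2377, 0.1629]
tool_rot: [-0.662, 0.749, 0.003, -0.001]
ft_force: [-0.3, 0.4, -1.3]
finger_gap: -0.0003
gripper_force: 0.0
clock: 9.88
tcp_pos: [0.498, -0.2407, 0.1151]
tool_rot: [-0.661, 0.75, -0.001, 0.0]
ft_force: [0.2, 0.7, -0.9]
finger_gap: -0.0
gripper_force: 0.0
```

```bash
python3 -m pendant '[[[0.0028,0.0007,0.005,0,0,0,-1],[0,0,0.005,0,0,0,-1],[0,0,0.004,0,0,0,-1],[0,0,0.003,0,0,0,-1],[0,0,0,0,0,0,-1],[0,0,0,0,0,0,-1],[0,0,0,0,0,0,-1]]]'
python3 -m pendant '[[[0,0,0.002,0,0,0,-1],[0,0,0.001,0,0,0,-1],[0,0,0.001,0,0,0,-1],[0,0,0.001,0,0,0,-1],[0,0,0,0,0,0,-1],[0,0,0,0,0,0,-1],[0,0,0,0,0,0,-1]]]'
python3 -m pendant '[[[0,0,0.001,0,0,0,-1],[0,0,0.001,0,0,0,-1],[0,0,0.001,0,0,0,-1],[0,0,0,0,0,0,-1],[0,0,0,0,0,0,-1],[0,0,0,0,0,0,-1]]]'
```

```text
clock: 10.47
tcp_pos: [0.4966, -0.2433, 0.097]
tool_rot: [-0.661, 0.75, -0.0, -0.0]
ft_force: [-0.7, 0.8, 0.0]
finger_gap: -0.0002
gripper_force: 0.0
clock: 11.05
tcp_pos: [0.4966, -0.2433, 0.0921]
tool_rot: [-0.661, 0.75, -0.0, 0.0]
ft_force: [-1.0, 1.1, 3.2]
finger_gap: -0.0
gripper_force: 1.5
clock: 11.55
tcp_pos: [0.4966, -0.2433, 0.0891]
tool_rot: [-0.661, 0.75, -0.0, 0.0]
ft_force: [0.3, 1.5, 4.0]
finger_gap: 0.0
gripper_force: 2.2
```

Contact at TCP z of about 0.094 agrees with the spring law. Pressing on to 0.082.

```bash
python3 -m pendant '[[[0,0,0.001,0,0,0,-1],[0,0,0.001,0,0,0,-1],[0,0,0.001,0,0,0,-1],[0,0,0.001,0,0,0,-1],[0,0,0.001,0,0,0,-1],[0,0,0,0,0,0,-1],[0,0,0,0,0,0,-1],[0,0,0,0,0,0,-1]]]'
python3 -m pendant '[[[0,0,0.001,0,0,0,-1],[0,0,0.001,0,0,0,-1],[0,0,0,0,0,0,-1],[0,0,0,0,0,0,-1],[0,0,0,0,0,0,-1],[0,0,0,0,0,0,-1],[0,0,0,0,0,0,-1],[0,0,0,0,0,0,-1]]]'
python3 - <<'E'
from h import *
from bench import capture,monitor
S=capture("scene");T=capture("top");np.savez("scene2.npz",**S);np.savez("top2.npz",**T)
cv2.imwrite("pics/press.png",cv2.resize(S["frame"][190:250,160:240,::-1],(800,600),interpolation=cv2.INTER_CUBIC))
F=[]
import time
print(monitor.sense()["ft_force"],monitor.sense()["tcp_pos"])
E
```

```text
clock: 12.22
tcp_pos: [0.4966, -0.2433, 0.0843]
tool_rot: [-0.661, 0.75, -0.0, 0.0]
ft_force: [-1.1, 2.6, 6.3]
finger_gap: -0.0
gripper_force: 3.3
clock: 12.88
tcp_pos: [0.4966, -0.2433, 0.0825]
tool_rot: [-0.661, 0.75, -0.0, 0.0]
ft_force: [-1.2, 2.0, 7.0]
finger_gap: -0.0001
gripper_force: 3.7
[-1.37152138  2.96739534  7.24374697] [ 0.49661106 -0.24332321  0.0824515 ]
```

View pics/press.png

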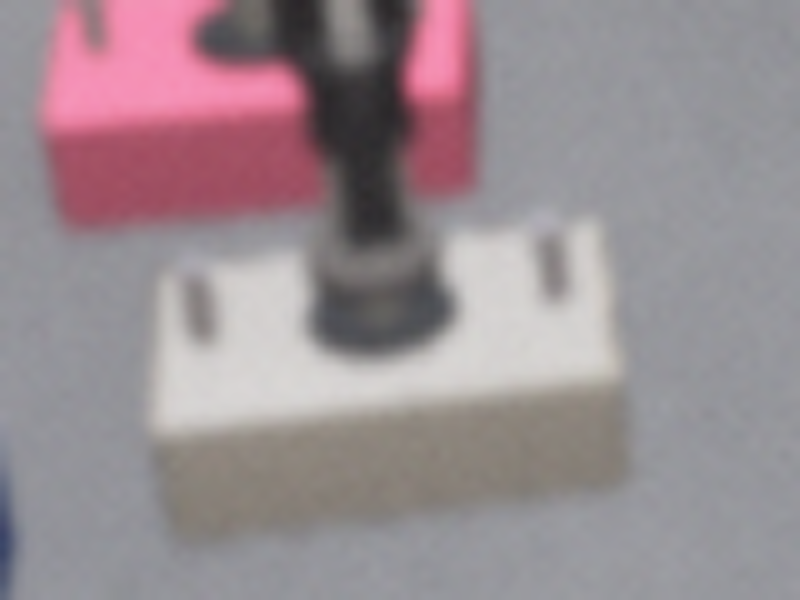

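The disc's top, at about (375,248) in the crop, is level with the line between the post tops at (190,268) and (545,222). Force is 7.0 to 7.2 N at TCP z 0.0825. One last 0.5 mm step, then I'll hold and hand in.

```bash
python3 -m pendant '[[[0,0,0.0005,0,0,0,-1],[0,0,0,0,0,0,-1],[0,0,0,0,0,0,-1],[0,0,0,0,0,0,-1],[0,0,0,0,0,0,-1],[0,0,0,0,0,0,-1]]]'
python3 -c "
from bench import ctrl
print(ctrl.hand_in())"
```

```text
clock: 13.48
tcp_pos: [0.4966, -0.2433, 0.082]
tool_rot: [-0.661, 0.75, -0.0, 0.0]
ft_force: [-0.9, 2.5, 7.0]
finger_gap: -0.0002
gripper_force: 3.8
the job is handed in; nothing more can be done
None
```

I handed the job in at 13.5 s: the jar stands upright and released in its nest with its label within about 2° of the window axis, and the key is held at about half travel (about 12 mm by fingertip height, 7 N).

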